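# Feed the big bearing ball into the wash tray

### The arm

A 6-joint arm with a two-finger parallel gripper is mounted at the origin on the work surface. World frame = base frame: x ahead of the robot, y to its left, z up, the work surface at z = 0. Lengths are in m, angles in rad, forces in N, time in s.
With the tool pointing down it reaches from about 0.25 to 0.725 m from the base axis. Payload 4 kg.
Tool frame: the origin (TCP) lies on the centre line of the jaws, within the pads' length; the fingertips stand 22 mm ahead of it and the grasp point (between the pads) lies 3 mm ahead of it; z points along the fingers, y is the line along which they close (so a half turn about z gives the same grasp; the last joint's range is limited). The gripper opens to 85 mm and grips with 20 to 120 N. Pads are 22 mm wide; open, the fingers measure 114 mm over their backs; the gripper's body (76 mm by 85 mm) begins 54 mm behind the grasp point. The pads swing forward as they close: fully open they stand 13 mm farther back than shut.
Start: joints at [-1.164, 0.241, 0.005, 1.335, 0, 1.571], TCP at [0.198, -0.459, 0.253] pointing down, gripper open.
Joint ranges: [-2.72, 2.72], [-1.05, 1.87], [-1.09, 1.28], [-1.99, 2.15], [-1.42, 1.44], [-3.14, 3.14]. Speed limits (rad/s): [2.79, 2.79, 3.14, 3.14, 3.14, 3.14].

### API

Orientations are given as a unit quaternion [x, y, z, w].
In Python, from workcell import bot gives the robot as it stands.
- The arm moves only by the shell command python3 -m inch 'ROWS'. ROWS is JSON, one flat list of numbers, 7 for each row, row after row: the shift along the world's x, y, z in mm, then the turn, a rotation vector about the world's x, y, z in rad, then the opening in per cent of the stroke, from 0 (shut) to 100 (fully open). A call has 1 to 8 rows; each row is the pose to reach, as a shift and turn from the pose commanded when the call began; what a row does not reach only later rows make up. A row lasts 1/12 s, in which the tool goes at most 41.7 mm and 7.16 degrees, less where a joint would pass 70% of its speed; a pose out of reach is approached as far as the arm can. A call with a gripper value outside its range is refused whole. The fingers move at their own pace and stop on an object; the grip force is fixed at half the most. Time passes only in rows, so rows that repeat a pose let the fingers close. It gives the time, the measured TCP pose, the force, the opening and the grip force at its end, in the units of the state.
- bot.get_obs(): the state, without advancing time (a new reading comes with each control period).
- bot.camera(name): name is "side" or "top" or "wrist"; returns the picture (384x512x3 uint8, blue, green, red); there is no depth.
- bot.camera_info(name): a dict with "intrinsics" (3x3 intrinsics, pixels), "camera_from_world" (4x4, takes a point from world to camera coordinates); the wrist camera has in their place "hand_eye" (4x4, takes a point from camera to tool coordinates, whose origin is the TCP and whose axes are the flange's). Camera axes: x right, y down, z forward; pixel columns grow to the right and rows downward; lengths in m; the calibration is good to about 2 mm. A picture is of the moment at which its call begins: read the wrist's pose just before it. camera_info takes no time and is no camera call.
- bot.job_done(): hands the job in; it is judged then, once.
Trained networks look in the newest picture that a camera, given by its name, has taken for a name from the list of things; names that differ only in an ending like _2 or _b are one class to them, and where a whole thing is asked for, a point or a joint stands for the part that bears it (a point fixed in the world has none). Each returns a list of dicts, best first, with "confidence" (0 to 1); they miss things now and then, are a little off and sometimes report something else, mostly with a low value. They report only what shows in the picture. A call takes as long as a camera call. They do not tell look-alikes from the thing itself.
- bot.silhouettes(camera, target): "mask" (384x512 bool, what is visible of it) and "uv" ([column, row] in pixels, amid what is visible of it).
- bot.spot_point(camera, target): "uv" ([column, row] in pixels: a listed point, or the origin of a listed thing).
The state is a dict: "clock": time; "joint_pos": joint angles; "joint_vel": joint speeds; "tau": joint torques, N m; "eef_pos": TCP position; "tool_rot": TCP orientation; "ft_force": force on the tool from outside, world axes, zero at the start; "ft_torque": the same for the moment, N m; "grip_width": finger opening in m; "grasp_force": force on a finger pad.
Only numpy, scipy, OpenCV 4.12 (cv2) and the standard library are available. Lean on these libraries where they do the work, as an engineer would, in place of code of your own. Each camera call takes 0.05 s, during which the arm holds its last target. There are 200 camera calls.

### The job

Two steel bearing balls of different size wait behind the gates of the double ball feeder. With the fingertips, push the sliding white tray sideways until it is home against the stop in front of the chute that holds the bigger ball, then press down the rubber pad of that chute's rocking lever so that its gate lifts, and keep it down until the ball has rolled into the tray. Then let the lever come back up so the gate is shut; grasp and lift nothing, do not touch the balls, leave the smaller ball waiting in its chute and do not disturb the things around.

Things in the scene. Friction and masses are not known exactly. Their poses are not given: they have to be found in the camera images.
- feeder: Ball feeder fixed to the bench: plywood base 320 x 300 x 10 mm with two open-topped dark steel chutes, centred at y = +60 mm (left) and -60 mm (right). Origin on the bench surface, midway between the two gates (gates at x = 0); x points down the chutes to the tray, away from the robot, y left, z up. Turned at most 0.3 rad. Lever posts at x = 0, y = +-130 mm, 127 mm high.
- mouths (a point): Point midway between the open lower ends of the two chutes, at feeder x = +60 mm, 58 mm above the bench (chute floor height there). The chute floors rise from here at 10 degrees towards the robot to 90 mm high; 46 mm wide inside, walls 26 mm high. Beyond the mouths only the tray and low rails stand on the base.
- lever_left (a joint): Tilt of the left rocking lever, rad: 0 = pad up, gate shut (its spring returns it there); 0.7 = pad down on its stop, gate fully up. The bigger ball passes above about 0.6. Its level axis runs along the feeder's x at y = +130 mm, 119 mm above the bench; the pad is 90 mm outboard, so it goes almost straight down, by 62 mm. Pressing takes 3 N at first, 6 N when fully down.
- lever_right (a joint): Tilt of the right rocking lever, mirror image of the left (axis at y = -130 mm, pad at about y = -215 mm): 0 = pad up, gate shut; 0.7 = pad fully down, gate fully up.
- pad_left (a point): Centre of the upper face of the left lever's black rubber pad (42 mm along the feeder's x by 40 mm), at feeder y about +214 mm, 152 mm above the bench when up and 91 mm when fully down. The pad slopes 0.35 rad when up (outer edge higher) and the other way when down. Follows the pad as it moves.
- pad_right (a point): The same point on the right lever's pad, at feeder y about -214 mm.
- tray (a joint): Position of the white plastic sliding tray along the feeder's y in m: +0.06 = home against the left stop, in front of the left chute; -0.06 = home against the right stop, in front of the right chute; starts near the middle. It stays where it is pushed; sliding takes about 2 N.
- tray_mid (a point): Centre of the tray's inner floor, 18 mm above the bench, at feeder x = +100 mm; axes as the feeder's. Open tray, 110 mm (feeder x) by 84 mm (feeder y) outside, walls 4 mm; the side walls are 48 mm above the bench next to the chutes and 76 mm from 15 mm nearer the robot than this point to 55 mm beyond it. The fixed end stops are low rails 22 mm above the bench.
- big_ball: The bigger steel ball, 40 mm in diameter, 0.2 to 0.3 kg; origin at its centre (its axes mean nothing). Starts behind the gate of the left or the right chute.
- small_ball: The smaller steel ball, 28 mm in diameter; origin at its centre. Starts behind the gate of the other chute and stays there.
- grease_jar: Loose jar 34 mm wide, 55 mm high, standing on the base board between the chutes; to be left alone. Origin at the centre of its foot.
- screwdriver: Loose screwdriver on the bench beside the feeder's base, beyond the left lever; to be left alone.
- tape_roll: Loose cardboard ring 90 mm wide, 24 mm high, lying left of the left lever; to be left alone.
- spray_can: Loose can 50 mm wide, 110 mm high, standing beyond the feeder on the right; to be left alone. Origin at the centre of its foot.
- mug: Loose white mug 76 mm wide, 90 mm high, standing right of the right lever; to be left alone. Origin at the centre of its foot.
- part_box: Loose cardboard box 60 x 90 x 45 mm beyond the feeder on the left; to be left alone.
- wrench: Loose wrench on the bench beside the feeder's base, beyond the right lever; to be left alone.
Things that resemble listed ones, but are neither listed nor needed, are in the scene too. What is shaped like the big_ball but green or purple is not meant.

How it is judged:
On the way, in this order (a step that is already met when the one before it is completed fails the run):
1. the tray is home in front of the chute that holds the bigger ball (((y of big_ball in the frame of feeder above 0 m and value of joint tray above 0.052 m) or (y of big_ball in the frame of feeder below 0 m and value of joint tray below -0.052 m))), for 0.2 s.
2. that chute's lever is pressed down by the robot and its gate is up (((value of joint tray above 0.052 m and value of joint lever_left above 0.5 rad and contact force between the fingers and lever_left above 0.5 N) or (value of joint tray below -0.052 m and value of joint lever_right above 0.5 rad and contact force between the fingers and lever_right above 0.5 N))), for 0.1 s.
3. the bigger ball is in the tray (x of big_ball in the frame of tray_mid between -0.051 and 0.051 m and y of big_ball in the frame of tray_mid between -0.038 and 0.038 m and z of big_ball in the frame of tray_mid below 0.032 m), for 0.2 s.
At the end, for the whole second after the job is handed in: The bigger ball lies at rest in the tray, the tray is within 8 mm of the stop in front of the chute the ball came from, both levers are back up (under 0.06 rad) and the smaller ball is still behind its gate (all of step 3 and linear speed of big_ball below 0.05 m/s and value of joint each of lever_left, lever_right below 0.06 rad and ((y of big_ball in the frame of feeder above 0 m and value of joint tray above 0.052 m) or (y of big_ball in the frame of feeder below 0 m and value of joint tray below -0.052 m)) and x of small_ball in the frame of feeder below 0 m and z of small_ball in the frame of feeder above 0.06 m); the robot touches nothing.
It fails at once if a ball is touched by the fingers (contact force between the fingers and big_ball above 0.5 N or contact force between the fingers and small_ball above 0.5 N).
It fails at once if a ball is lifted out of its chute (z of any of big_ball, small_ball in the frame of feeder above 0.125 m).
It fails at once if the smaller ball is let out of its chute (x of small_ball in the frame of feeder above 0.01 m).
It fails at once if a bystander is moved more than 30 mm or knocked over (distance of any of grease_jar, screwdriver, tape_roll, spray_can, mug, part_box, wrench from where it was at the start of the episode above 0.03 m or angle between any of grease_jar, spray_can, mug's own z axis and vertical above 0.5 rad).
It also fails if it takes over 48 s, if anything falls off the work surface, if the arm or the gripper's body presses on something with over 40 N, if the wrist force passes 120 N, or if a joint passes its speed limit or range.

## Working session

There is one attempt and no reset: what is moved stays moved. The work goes in short steps, Python scripts to look and compute and a shell command to move; the robot and the scene stay as the last step left them, time stands still between calls to the robot, and variables do not carry over. Pictures are saved under pics/ and viewed, at most 10 in all, crops included, and the job is handed in when it is done.

```bash
mkdir -p pics; ls; cat > h.py <<'E'
import numpy as np, cv2
from workcell import bot
def proj(cam,P):
    i=bot.camera_info(cam);K=np.array(i["intrinsics"]);T=np.array(i["camera_from_world"])
    c=T[:3,:3]@np.array(P,float)+T[:3,3];u=K@c;return u[:2]/u[2]
def atz(cam,uv,z):
    i=bot.camera_info(cam);K=np.array(i["intrinsics"]);T=np.array(i["camera_from_world"])
    d=T[:3,:3].T@np.linalg.solve(K,[uv[0],uv[1],1]);o=-T[:3,:3].T@T[:3,3]
    return o+d*(z-o[2])/d[2]
E
python3 - <<'E'
from h import *
for c in("top","side"):
    cv2.imwrite(f"pics/{c}0.png",bot.camera(c))
    for n,z in [("feeder",0),("mouths",.058),("pad_left",.152),("pad_right",.152),("tray_mid",.018),("big_ball",.09),("small_ball",.085),("mug",0),("grease_jar",.01),("spray_can",0)]:
        for r in bot.spot_point(c,n)[:3]:
            print(c,n,round(r["confidence"],2),np.round(r["uv"],1),np.round(atz(c,r["uv"],z),4))
o=bot.get_obs();print(o["clock"],o["eef_pos"],o["tool_rot"])
E
```

```text
pics
top feeder 0.71 [230.9 207.6] [0.5037 0.0988 0.    ]
top feeder 0.69 [253.8 207.2] [0.507  0.0264 0.    ]
top mouths 0.97 [256.3 186.6] [0.5645 0.0209 0.058 ]
top pad_left 0.91 [180.4 196.8] [0.5149 0.2381 0.152 ]
top pad_right 0.82 [326.7 212.1] [ 0.4828 -0.1803  0.152 ]
top tray_mid 0.56 [251.9 173.9] [0.6107 0.0353 0.018 ]
top tray_mid 0.51 [290.5 144. ] [ 0.7111 -0.0853  0.018 ]
top tray_mid 0.43 [254.4 207.5] [0.5042 0.0246 0.018 ]
top big_ball 0.7 [330.1 260.4] [ 0.3472 -0.2007  0.09  ]
top big_ball 0.46 [275.8 214.6] [ 0.4773 -0.0389  0.09  ]
top big_ball 0.45 [180.  244.6] [0.3808 0.2413 0.09  ]
top small_ball 0.54 [233.2 211.2] [0.4843 0.0882 0.085 ]
top mug 0.69 [258.6 185.9] [0.5756 0.0129 0.    ]
top mug 0.61 [354.3 218. ] [ 0.4817 -0.2918  0.    ]
top mug 0.29 [271.2 214.7] [ 0.4847 -0.0292  0.    ]
top grease_jar 0.59 [247.9 227.1] [0.4429 0.0432 0.01  ]
top spray_can 0.8 [289.1 145.1] [ 0.7116 -0.0823  0.    ]
side feeder 0.94 [282.  239.3] [0.5022 0.0221 0.    ]
side feeder 0.51 [351.  183.8] [ 0.4531 -0.2975  0.    ]
side mouths 0.95 [263.  211.4] [0.564  0.0146 0.058 ]
side pad_left 0.82 [218.5 240.3] [0.5256 0.2336 0.152 ]
side pad_right 0.63 [330.7 156.4] [ 0.4769 -0.1716  0.152 ]
side tray_mid 0.96 [249.5 218.8] [0.6036 0.0183 0.018 ]
side big_ball 0.81 [275.2 321.9] [0.3564 0.2945 0.09  ]
side big_ball 0.73 [371.4 208.8] [ 0.3303 -0.102   0.09  ]
side big_ball 0.59 [301.9 203.6] [ 0.4794 -0.0294  0.09  ]
side small_ball 0.58 [272.5 228.8] [0.4937 0.0831 0.085 ]
side mug 0.55 [352.9 181.3] [ 0.4535 -0.3128  0.    ]
side spray_can 0.89 [236.6 188.9] [ 0.7251 -0.0904  0.    ]
side spray_can 0.53 [249.6 221. ] [0.6106 0.0083 0.    ]
side spray_can 0.32 [331.7 151.4] [ 0.5826 -0.4385  0.    ]
1.1 [ 0.19783107 -0.45921698  0.25332556] [9.79386597e-01 2.01994784e-01 8.36116721e-07 1.20641413e-05]
```

```bash
python3 - <<'E'
import cv2
a=cv2.imread("pics/top0.png")[110:290,150:400];cv2.imwrite("pics/topc.png",cv2.resize(a,None,fx=3.2,fy=3.2,interpolation=2))
a=cv2.imread("pics/side0.png")[130:345,180:420];cv2.imwrite("pics/sidec.png",cv2.resize(a,None,fx=2.75,fy=2.75,interpolation=2))
E
```

```text
(no output)
```

View pics/topc.png

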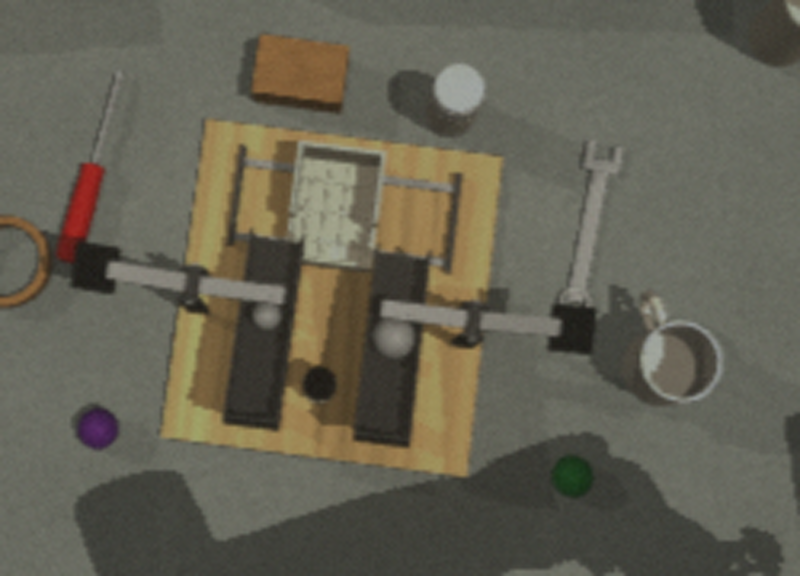

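View pics/sidec.png

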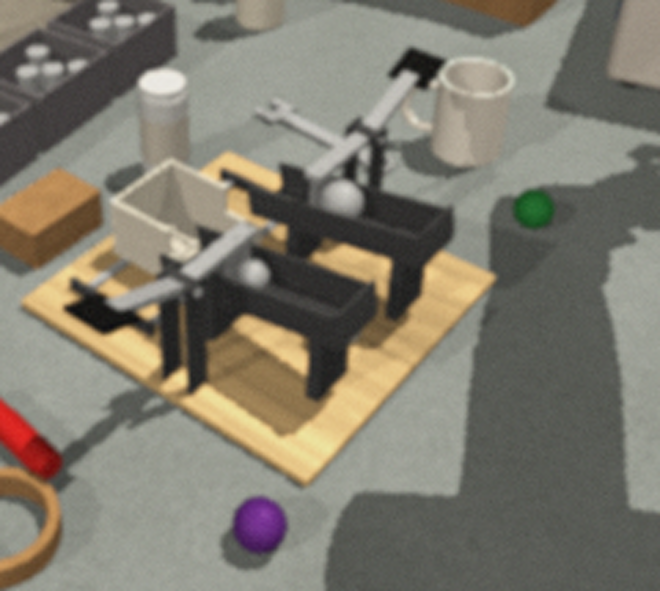

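The balls at top-view pixels (233,209) (small steel, left chute) and (273,215) (larger steel, right chute) are the real ones. The look-alikes are purple at (180,244) and green at (329,259). The target is the right chute, so the tray goes to the right, pushed on its left wall. The close crops agree with this.

```bash
python3 - <<'E'
from h import *
C=np.array([[207,118],[503,157],[470,475],[163,437]])/3.2+[150,110]-.3
W=np.array([atz("top",c,.01)[:2] for c in C]);print(W,W.mean(0))
print([np.round([np.linalg.norm(b-a),np.arctan2(*(b-a)[::-1])],3) for a,b in zip(W,np.roll(W,-1,0))])
# tray upper rim corners (z .076) far-left/far-right, near left/right floor
for p in [(298,142),(384,152),(372,268),(290,240)]:
    print(np.round(atz("top",np.array(p)/3.2+[150,110]-.3,.076),4))
E
python3 -m inch '[40,60,0,0,0,0.125,0, 80,120,0,0,0,0.25,0, 120,160,0,0,0,0.37,0, 150,200,0,0,0,0.5,0, 180,240,0,0,0,0.6,0, 210,280,0,0,0,0.7,0, 230,310,0,0,0,0.8,0, 230,310,0,0,0,0.8,0]'
```

```text
[[ 0.69756053  0.1579979 ]
 [ 0.66613387 -0.13902531]
 [ 0.35123414 -0.11022613]
 [ 0.37939222  0.18833014]] [0.52358019 0.02426915]
[array([ 0.299, -1.676]), array([0.316, 3.05 ]), array([0.3  , 1.477]), array([ 0.32 , -0.095])]
[0.6612 0.0649 0.076 ]
[ 0.6538 -0.0175  0.076 ]
[ 0.5417 -0.0086  0.076 ]
[0.5663 0.0696 0.076 ]
clock: 1.77
eef_pos: [0.3973, -0.1899, 0.2536]
tool_rot: [0.823, 0.569, 0.0, 0.0]
ft_force: [0.1, -0.4, 0.2]
grip_width: 0.0
grasp_force: 0.0
```

```bash
python3 -m inch '[0,0,0,0,0,0,0, 0,0,0,0,0,0,0]'
```

```text
clock: 1.93
eef_pos: [0.3976, -0.1898, 0.2533]
tool_rot: [0.822, 0.57, -0.0, 0.0]
ft_force: [-0.4, -1.0, 0.2]
grip_width: 0.0001
grasp_force: 0.0
```

```bash
python3 -m inch '[25,33,0,0,0,0.1,0, 50,65,0,0,0,0.2,0, 75,98,0,0,0,0.267,0, 100,130,0,0,0,0.267,0, 125,163,0,0,0,0.267,0, 150,196,0,0,0,0.267,0, 175,228,0,0,0,0.267,0, 200,261,0,0,0,0.267,0]'
python3 -m inch '[25,33,0,0,0,0,0, 29,38,0,0,0,0,0, 29,38,0,0,0,0,0]'
```

```text
clock: 2.6
eef_pos: [0.5974, 0.0685, 0.2533]
tool_rot: [0.742, 0.671, -0.0, 0.0]
ft_force: [0.7, 0.1, 0.3]
grip_width: 0.0
grasp_force: 0.0
clock: 2.85
eef_pos: [0.6265, 0.1075, 0.2515]
tool_rot: [0.74, 0.672, -0.001, -0.0]
ft_force: [-0.3, -0.6, 0.3]
grip_width: -0.0003
grasp_force: 0.0
```

```bash
python3 -m inch '[0,0,-35,0,0,0,0, 0,0,-70,0,0,0,0, 0,0,-100,0,0,0,0, 0,0,-130,0,0,0,0, 0,0,-155,0,0,0,0, 0,0,-175,0,0,0,0, 0,0,-187,0,0,0,0, 0,0,-187,0,0,0,0]'
python3 - <<'E'
from h import *
a=bot.camera("top")[110:290,150:400];b=bot.camera("side")[130:310,180:430]
cv2.imwrite("pics/d1.png",cv2.resize(np.vstack([a,b]),None,fx=1.65,fy=1.65,interpolation=2))
E
```

```text
clock: 3.52
eef_pos: [0.6222, 0.1036, 0.0631]
tool_rot: [0.742, 0.671, -0.003, -0.002]
ft_force: [-0.2, 0.6, -0.3]
grip_width: -0.0002
grasp_force: 0.0
```

View pics/d1.png

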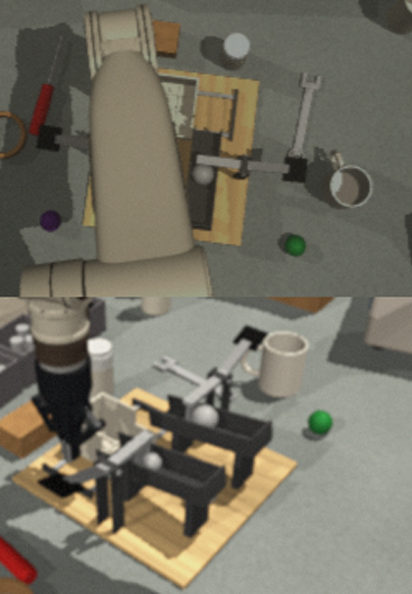

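The fingers are left of the tray, clear of the rails. Pushing the tray right now.

```bash
python3 -m inch '[-1,-10,0,0,0,0,0, -2,-20,0,0,0,0,0, -3,-30,0,0,0,0,0, -4,-41,0,0,0,0,0, -5,-52,0,0,0,0,0, -6,-63,0,0,0,0,0, -7,-74,0,0,0,0,0, -8,-84,0,0,0,0,0]'
python3 -m inch '[0,-3,0,0,0,0,0, -1,-6,0,0,0,0,0, -1,-6,0,0,0,0,0]'
```

```text
clock: 4.28
eef_pos: [0.6175, 0.022, 0.0665]
tool_rot: [0.741, 0.672, 0.0, 0.0]
ft_force: [-0.0, 1.8, 1.1]
grip_width: 0.0002
grasp_force: 1.0
clock: 4.53
eef_pos: [0.6161, 0.0163, 0.066]
tool_rot: [0.741, 0.672, -0.001, 0.0]
ft_force: [0.4, -0.4, 0.1]
grip_width: -0.0001
grasp_force: 0.0
```

```bash
python3 -m inch '[0,-3,0,0,0,0,0, -1,-6,0,0,0,0,0]'; python3 -m inch '[0,-3,0,0,0,0,0, 0,-3,0,0,0,0,0]'
```

```text
clock: 4.7
eef_pos: [0.6155, 0.0117, 0.066]
tool_rot: [0.74, 0.672, 0.0, -0.0]
ft_force: [1.2, 1.3, 0.4]
grip_width: -0.0002
grasp_force: 0.8
clock: 4.87
eef_pos: [0.6151, 0.0086, 0.066]
tool_rot: [0.74, 0.672, 0.0, -0.001]
ft_force: [0.4, 2.5, -0.6]
grip_width: 0.0003
grasp_force: 1.2
```

```bash
python3 -m inch '[0,-3,0,0,0,0,0, 0,-3,0,0,0,0,0]'
```

```text
clock: 5.03
eef_pos: [0.6151, 0.0085, 0.0661]
tool_rot: [0.74, 0.673, 0.002, -0.003]
ft_force: [-0.7, 10.0, -0.1]
grip_width: 0.0001
grasp_force: 5.0
```

```bash
python3 -m inch '[1,20,0,0,0,0,0, 1,20,35,0,0,0,0, 1,20,70,0,0,0,0, 1,20,105,0,0,0,0, 1,20,140,0,0,0,0, 1,20,165,0,0,0,0, 1,20,180,0,0,0,0, 1,20,180,0,0,0,0]'
python3 -m inch '[-18,-28,0,0,0,0,0, -37,-58,0,0,0,0,0, -56,-88,0,0,0,0,0, -75,-118,0,0,0,0,0, -94,-148,0,0,0,0,0, -113,-178,0,0,0,0,0, -131,-208,0,0,0,0,0, -131,-208,0,0,0,0,0]'
python3 - <<'E'
from h import *
o=bot.get_obs();print(o["eef_pos"])
a=bot.camera("top")[110:290,150:400];b=bot.camera("side")[130:310,180:430]
cv2.imwrite("pics/d2.png",cv2.resize(np.vstack([a,b]),None,fx=1.65,fy=1.65,interpolation=2))
for c in("top","side"):
  for n,z in [("pad_right",.152),("tray_mid",.018)]:
    for r in bot.spot_point(c,n)[:2]: print(c,n,round(r["confidence"],2),np.round(r["uv"],1),np.round(atz(c,r["uv"],z),4))
E
```

```text
clock: 5.7
eef_pos: [0.6185, 0.0249, 0.2513]
tool_rot: [0.741, 0.672, 0.003, 0.003]
ft_force: [0.2, -0.1, 0.5]
grip_width: 0.0001
grasp_force: 0.0
clock: 6.37
eef_pos: [0.4814, -0.1871, 0.2448]
tool_rot: [0.743, 0.669, -0.002, -0.001]
ft_force: [-0.1, 0.0, 0.1]
grip_width: 0.0002
grasp_force: 0.0
[ 0.48140164 -0.18714263  0.24475425]
top pad_right 0.75 [327.  209.9] [ 0.4891 -0.1811  0.152 ]
top pad_right 0.41 [242.6 132. ] [0.7105 0.0662 0.152 ]
top tray_mid 0.64 [274.4 178.2] [ 0.5989 -0.0361  0.018 ]
side pad_right 0.96 [329.5 153.8] [ 0.4851 -0.1817  0.152 ]
side tray_mid 0.97 [264.4 206.5] [ 0.5989 -0.0461  0.018 ]
```

View pics/d2.png

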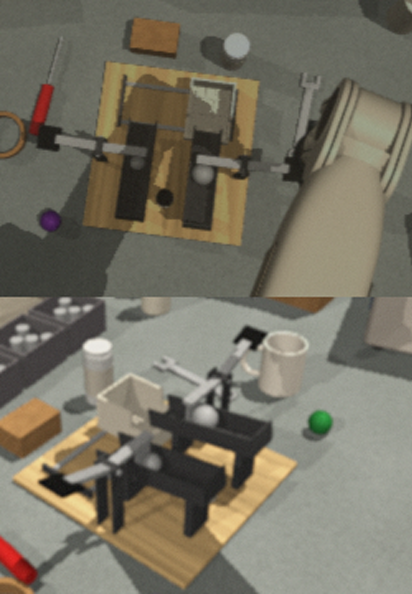

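The tray is home (feeder y about -56 mm), the big ball still waits in the right chute and the small ball in the left one. Descending on the right pad.

```bash
python3 -m inch '[4,4,-20,0,0,0,0, 4,4,-45,0,0,0,0, 4,4,-58,0,0,0,0, 4,4,-58,0,0,0,0]'
python3 -m inch '[0,0,-6,0,0,0,0, 0,0,-12,0,0,0,0, 0,0,-18,0,0,0,0, 0,0,-24,0,0,0,0, 0,0,-24,0,0,0,0]'
```

```text
clock: 7.0
eef_pos: [0.4879, -0.1767, 0.1847]
tool_rot: [0.74, 0.673, -0.002, -0.003]
ft_force: [-0.5, 0.6, -0.4]
grip_width: 0.0003
grasp_force: 0.0
clock: 7.42
eef_pos: [0.4902, -0.1791, 0.1643]
tool_rot: [0.741, 0.672, 0.0, 0.001]
ft_force: [0.5, -0.6, 2.9]
grip_width: -0.0
grasp_force: 1.2
```

```bash
python3 -m inch '[-1,-1,-8,0,0,0,0, -2,-2,-16,0,0,0,0, -3,-3,-24,0,0,0,0, -3,-4,-32,0,0,0,0, -3,-4,-40,0,0,0,0, -3,-4,-46,0,0,0,0, -3,-4,-46,0,0,0,0]'
python3 - <<'E'
from h import *
a=bot.camera("top")[110:290,150:400];b=bot.camera("side")[130:310,180:430]
cv2.imwrite("pics/d3.png",cv2.resize(np.vstack([a,b]),None,fx=1.65,fy=1.65,interpolation=2))
E
```

```text
clock: 8.0
eef_pos: [0.4874, -0.1819, 0.1182]
tool_rot: [0.74, 0.672, 0.002, 0.0]
ft_force: [1.9, 2.0, 6.8]
grip_width: -0.0002
grasp_force: 3.0
```

View pics/d3.png

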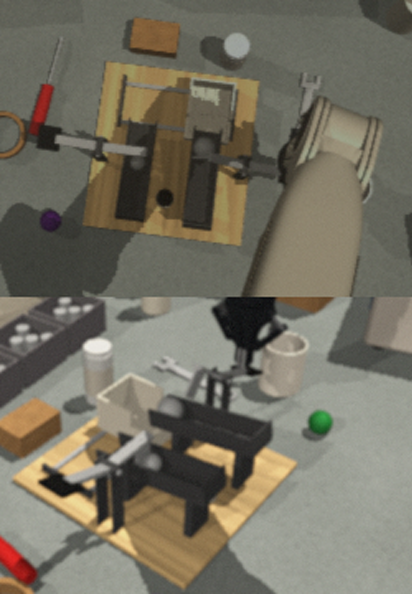

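The lever is down and the big ball is already rolling past the gate. I'll press a little more and hold.

```bash
python3 -m inch '[0,0,-3,0,0,0,0, 0,0,-4,0,0,0,0, 0,0,-4,0,0,0,0, 0,0,-4,0,0,0,0, 0,0,-4,0,0,0,0, 0,0,-4,0,0,0,0, 0,0,-4,0,0,0,0, 0,0,-4,0,0,0,0]'
python3 -m inch '[0,0,0,0,0,0,0, 0,0,0,0,0,0,0, 0,0,0,0,0,0,0, 0,0,0,0,0,0,0, 0,0,0,0,0,0,0, 0,0,0,0,0,0,0]'
python3 - <<'E'
from h import *
a=bot.camera("top")[110:290,150:400];b=bot.camera("side")[130:310,180:430]
cv2.imwrite("pics/d4.png",cv2.resize(np.vstack([a,b]),None,fx=1.65,fy=1.65,interpolation=2))
E
```

```text
clock: 8.77
eef_pos: [0.4876, -0.182, 0.1172]
tool_rot: [0.74, 0.672, 0.002, 0.001]
ft_force: [-2.7, 4.5, 19.5]
grip_width: 0.0
grasp_force: 8.8
clock: 9.27
eef_pos: [0.4876, -0.182, 0.1172]
tool_rot: [0.74, 0.672, 0.002, 0.001]
ft_force: [-3.0, 3.4, 19.7]
grip_width: 0.0
grasp_force: 8.8
```

View pics/d4.png

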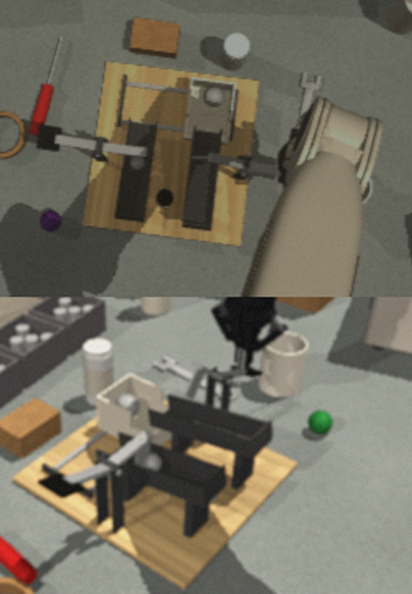

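The big ball is in the tray, at about (215,97) in the top half of the picture. I'll raise the arm slowly so the lever follows, then clear away.

```bash
python3 -m inch '[0,0,8,0,0,0,0, 0,0,18,0,0,0,0, 0,0,28,0,0,0,0, 0,0,38,0,0,0,0, 0,0,48,0,0,0,0, 0,0,58,0,0,0,0, 0,0,70,0,0,0,0, 0,0,85,0,0,0,0]'
python3 -m inch '[0,0,25,0,0,0,0, 0,0,50,0,0,0,0, 0,0,60,0,0,0,0, 0,0,60,0,0,0,0, 0,0,60,0,0,0,0, 0,0,60,0,0,0,0]'
python3 - <<'E'
from h import *
a=bot.camera("top")[110:290,150:400];b=bot.camera("side")[130:310,180:430]
cv2.imwrite("pics/d5.png",cv2.resize(np.vstack([a,b]),None,fx=1.65,fy=1.65,interpolation=2))
for n,z in [("tray_mid",.018),("big_ball",.038)]:
    for r in bot.spot_point("side",n)[:3]: print(n,round(r["confidence"],2),np.round(r["uv"],1),np.round(atz("side",r["uv"],z),4))
E
```

```text
clock: 10.03
eef_pos: [0.4846, -0.1817, 0.1984]
tool_rot: [0.74, 0.672, -0.001, -0.003]
ft_force: [-0.3, -0.3, -0.2]
grip_width: -0.0001
grasp_force: 0.0
clock: 10.53
eef_pos: [0.4854, -0.1823, 0.2574]
tool_rot: [0.741, 0.672, -0.001, -0.002]
ft_force: [-1.4, -0.0, 0.1]
grip_width: -0.0
grasp_force: 0.0
tray_mid 0.56 [264.8 206. ] [ 0.5992 -0.0485  0.018 ]
big_ball 0.79 [274.  320.4] [0.3787 0.2609 0.038 ]
big_ball 0.7 [371.9 208.7] [ 0.3457 -0.1695  0.038 ]
big_ball 0.65 [258.8 196.2] [ 0.6225 -0.0544  0.038 ]
```

View pics/d5.png

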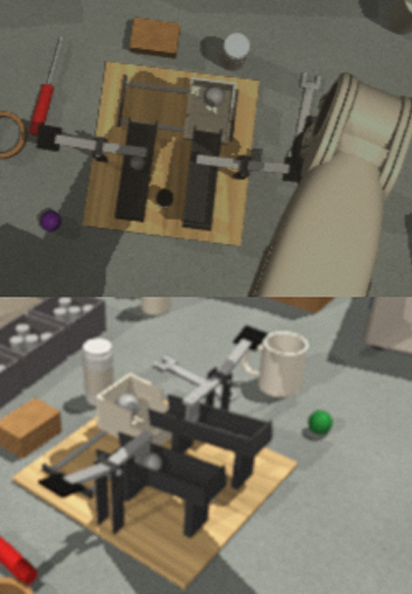

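The big ball rests in the tray, both levers are up, the small ball still waits in its chute, and the arm is clear.

```bash
python3 -m inch '[0,0,0,0,0,0,0, 0,0,0,0,0,0,0, 0,0,0,0,0,0,0, 0,0,0,0,0,0,0, 0,0,0,0,0,0,0, 0,0,0,0,0,0,0]' | head -1; python3 -c "from workcell import bot; print(bot.job_done())"
```

```text
clock: 11.23
the job is handed in; nothing more can be done
None
```

The job is handed in: the bigger ball rolled from the right chute into the tray, which sits home against the right stop. Both levers are back up and the smaller ball is still in its chute; I handed it in at about 11 s and got no verdict back.

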